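Take the dial padlock off the indenter case

ROBOT

A 6-joint arm with a two-finger parallel gripper is mounted at the origin on a cart in front of the work surface, level with it; the furniture and walls round the work are solid. World frame = base frame: x ahead of the robot, y to its left, z up, the work surface at z = 0. Lengths are in m, angles in rad, forces in N, time in s.
With the tool pointing down it reaches from about 0.375 to 0.9 m from the base axis. Payload 3.1 kg.
Tool frame: the origin (TCP) lies on the centre line of the jaws, within the pads' length; the fingertips stand ahead of it and the grasp point (between the pads) lies 3 mm ahead of it (robot.tip_reach is the z of the fingertips in the tool frame, in m); z points along the fingers, y is the line along which they close (so a half turn about z gives the same grasp; the last joint's range is limited). The gripper opens to 87 mm and grips with 3 to 60 N. Pads are 19 mm wide; open, the fingers measure 117 mm over their backs; the gripper's body (75 mm by 190 mm) begins 51 mm behind the grasp point.
Start: joints at [-1.339, 0.527, 1.433, -0, 1.181, -0.178], TCP at [0.25, -0.573, 0.245] pointing down, gripper open.
Joint ranges: [-3.08, 3.08], [-0.75, 2.2], [0.22, 2.44], [-1.43, 4.57], [0, 2.65], [-2.85, 2.85]. Speed limits (rad/s): [2.79, 2.79, 3.14, 3.14, 3.14, 3.14].

INTERFACE

Orientations are given as a unit quaternion [x, y, z, w].
In Python, from rig import sensors, eyes, ticket, robot gives the robot as it stands.
- The arm moves only by the tool drive_tool, never from a script. Its argument "deltas" is a list that holds one entry, the list of rows, each a list of 6 numbers: the shift along the tool's x, y, z in mm, then the turn, a rotation vector about the tool's x, y, z in rad. A call has 1 to 8 rows; each row shifts and turns the commanded pose from where the row before left it, along the tool's axes as they then stand; what a row does not reach is not made up. A row lasts 1/12 s, in which the tool goes at most 41.7 mm and 7.16 degrees, less where a joint would pass 70% of its speed; a pose out of reach is approached as far as the arm can. A call is refused whole if a number of a shift passes 41.7 or a number of a turn 0.125, either way. A call with a gripper value outside its range is refused whole. "gripper" is the opening in per cent of the stroke, from 0 (shut) to 100 (fully open), set as the call begins (left out, the last holds). The fingers move at their own pace and stop on an object; "squeeze" is the grip in N (left out, the last holds). Time passes only in rows, so rows that do not move let the fingers close. It gives the time, the measured TCP pose, the force, the opening and the grip force at its end, in the units of the state.
- sensors.get_obs(): the state, without advancing time (a new reading comes with each control period).
- eyes.camera(name): name is "scene" or "top"; returns a dict with "img" (480x640x3 uint8, red, green, blue), "fov_y" (degrees; the focal length in pixels is half the picture's height over the tangent of half this angle, whatever the lens; pixels are square), "cx", "cy" (the principal point, pixels), "xyz" and "attitude" of the camera in the world. Camera axes: x right, y up, looking along -z (the intrinsics and any distortion apply to the point x, -y, -z); pixel columns grow to the right and rows downward; lengths in m; the calibration is good to about 2 mm. A picture is of the moment at which its call begins. There is no depth.
- ticket.hand_in(): hands the job in; it is judged then, once.
The state is a dict: "time": time; "q": joint angles; "joint_velocities": joint speeds; "joint_torque": joint torques, N m; "position": TCP position; "tool_rot": TCP orientation; "ft_force": force on the tool from outside, world axes, zero at the start; "moment": the same for the moment, N m; "grip_width": finger opening in m; "grip_force": force on a finger pad.
Only numpy, scipy, OpenCV 4.12 (cv2) and the standard library are available. Lean on these libraries where they do the work, as an engineer would, in place of code of your own. Each camera call takes 0.05 s, during which the arm holds its last target. There are 200 camera calls.

TASK

The blue case is to be opened next, so first clear its lid: put the black indenter tube that stands on it upright and fully down into a free hole of the grey tube rack and let go of it. Then turn the padlock's dial, click by click, until its white line stands at the red mark, pull the lock body away from its shackle to open it fully, and unhook it from the staple. Lift the open lock, dial upwards, to a hand's breadth or more above the lid and finish while still holding it there in the gripper, leaving the other tube and the loose things on the bench where they are.

Things in the scene. Friction and masses are not known exactly. Their poses are not given: they have to be found in the camera images.
- tube: the black screw-top indenter tube that stands upright on the case lid: round, 26.4 mm diameter, 60 mm tall, 45 g; origin at the centre of its underside, z up along it
- tube_stored: a second, identical tube that already stands in the far (+x) end hole of the rack; leave it
- rack: grey tube rack, fixed, 132 x 52 x 40 mm, a row of three round blind holes along its x axis, 42 mm apart; origin at the centre of its underside. A tall cabinet stands behind and to the right of it (x over 0.525, y under -0.42), an instrument to the left of the case (y over 0.12): keep gripper and arm clear of both
- rack_hole0 (a point): free hole at the -x end (nearest the robot) of the rack: centre of its mouth, at the rack's top face (40 mm above the bench). Hole 28.6 mm diameter, chamfered, 30 mm deep; a seated tube has its underside 10 mm above the bench and stands 30 mm out of the rack
- rack_hole1 (a point): free middle hole of the rack: centre of its mouth, same size
- case: blue steel case, fixed, 154 x 234 mm, 58 mm high, its flat lid top 58 mm above the origin, which is the centre of its underside; x is its depth (front to -x), y its length. A steel hasp strap, 22 mm wide (along y) and 2 mm thick, lies on the lid from the front edge to x = +20 mm at y = 0; no other part stands on the lid but the staple
- staple (a point): middle of the staple's opening, 12.5 mm above the lid. The staple is a fixed upright hoop of 6 mm steel rod in the case's x-z plane, 32 mm wide and 33 mm high outside, 20 mm wide inside, inner top 27 mm above the lid. The shackle's toe leg passes through it along the case's y; its farther (+x) post stands inside the shackle
- padlock: steel padlock (about 0.5 kg) lying loose on the lid, dial up, its shackle hooked through the staple. Body 60 (x) x 56 (y) x 24 mm (z), to be gripped across y, beside the dial; origin at the centre of its underside; +x is the shackle side and points about along the case's -y, towards the tube. The red mark is on its top face at the +x edge
- shackle (a joint): how far the shackle is out of the body, 0 closed to 0.024 m open, along the padlock's +x; locked (2 to 4 mm play) unless the dial stands within about 0.15 rad of the mark. No spring: friction of 2 N keeps it where it is. Pull the body along its -x: after about 10 mm the bow catches on the staple's inner post, then 24 mm more open it
- dial (a joint): angle of the dial about the padlock's z, rad, counter-clockwise from above; 0 when its white line points along the padlock's +x to the red mark (no end stops; whole turns are the same). It clicks into 12 notches a turn (every 0.524 rad), one at the mark; about 0.1 N m to turn. It starts 1 to 4 notches counter-clockwise of the mark: the short way is clockwise
- dial_grip (a point): on the dial's axis, at mid height of its round ribbed knob: knob 33 mm diameter, from 28 to 44.5 mm above the padlock's underside, on a flat black disc of 47 mm diameter that takes up the 4 mm below it (keep the fingertips off the disc); this point lies 37 mm above the underside. A white line on knob and disc is the pointer, small grey ticks mark the other notches
- dial_line (a point): outer part of the dial's white line, 21 mm from the axis
- bow (a point): middle of the shackle's bow, on its centre line. The shackle is of 8 mm rod, 12.5 mm above the body's underside: straight legs at the padlock's y = -18 mm (toe leg, its end comes out of the body) and y = +18 mm (long leg, stays in the body), 22 mm of each showing when closed, then a half-round bow of 18 mm mean radius
- hardness_block: loose steel disc, 64 mm, behind the case: leave it
- specimen_2: loose red resin specimen, 30 mm, behind the case: leave it
- padlock_toe (a point): a point fixed to the padlock body, 10 mm out from its +x face, in line with the toe leg: with the shackle fully open the end of the toe leg stands 19 mm off the body face and this is the middle of the gap. Push the body back along +x (about 22 mm) until the staple is in this gap: there the lock lifts straight off
- usb_stick: loose small black USB stick, 52 mm, left of the case: leave it
Not all that is in view belongs to the job. What is shaped like the tube but orange is not meant.

How it is judged:
By the outcome, as a careful person would: the job done as asked, in the order asked, and still so for the second after the job is handed in, while the arm keeps its last pose, push and grip.
It also fails if it takes over 67 s, if anything falls off the work surface, if the arm or the gripper's body presses on something with over 40 N, if the wrist force passes 120 N, or if a joint passes its speed limit or range.

## Working session

There is one attempt and no reset: what is moved stays moved. The work goes in short steps, Python scripts to look and compute and a tool call to move; the robot and the scene stay as the last step left them, time stands still between calls to the robot, and variables do not carry over. Pictures are saved under pics/ and viewed, at most 10 in all, crops included, and the job is handed in when it is done.

Besides the shell and the picture viewer there is one more tool, called after "Call:" as name(argument=value, ...), one argument or row to a line, values as JSON. drive_tool: Moves the arm, as the interface text tells. Its arguments: {"type":"object","properties":{"deltas":{"type":"array"},"gripper":{"type":"number"},"squeeze":{"type":"number"}},"required":["deltas"]}

```bash
mkdir -p pics; ls; python3 - <<'E'
from rig import sensors, eyes, robot
import cv2,json
print({k:(v.tolist() if hasattr(v,'tolist') else v) for k,v in sensors.get_obs().items()}, robot.tip_reach)
for n in("scene","top"):
    c=eyes.camera(n); print({k:v for k,v in c.items() if k!='img'})
    cv2.imwrite(f'pics/{n}0.png',c['img'][:,:,::-1])
E
```

```text
pics
{'time': 0.0, 'q': [-1.3385158605558531, 0.5284671248815853, 1.4338519447378457, -1.072192170180897e-05, 1.181339266905757, -0.17850917401244284], 'joint_velocities': [0.0005807737063074488, -0.0006127781493822929, 0.0008025933629516388, 0.000251134781977755, -0.00030268379577379174, 0.0015133710903095727], 'joint_torque': [0.0013086536637274548, -44.00354862213135, -17.659587264060974, 0.06338714389130473, 0.058295741910114884, -0.0001816872054405394], 'position': [0.24945169788610666, -0.5723577244327376, 0.2435869740196375], 'tool_rot': [0.9789795974283337, 0.2039555859332217, -3.2720870577351425e-05, -0.001032334751184257], 'ft_force': [0.11829479486994815, 0.2305986696904784, 0.10998032558807082], 'moment': [0.02569219407798884, -0.011699558890185582, 0.024991858581279794], 'grip_force': 0.0, 'grip_width': 0.0872479291374858} 0.022
{'fov_y': 47.41919224320137, 'cx': 320.47485947039706, 'cy': 234.54390051551664, 'xyz': array([ 0.23517452, -0.73701236,  0.83080321]), 'attitude': array([ 0.34802629, -0.10262108, -0.24273542,  0.89968113])}
{'fov_y': 57.45126918877607, 'cx': 325.74477908306244, 'cy': 241.14803933601087, 'xyz': array([ 0.4388678 , -0.16076726,  1.0841675 ]), 'attitude': array([ 0.05960144, -0.04588345, -0.69973892,  0.71042791])}
```

View pics/top0.png

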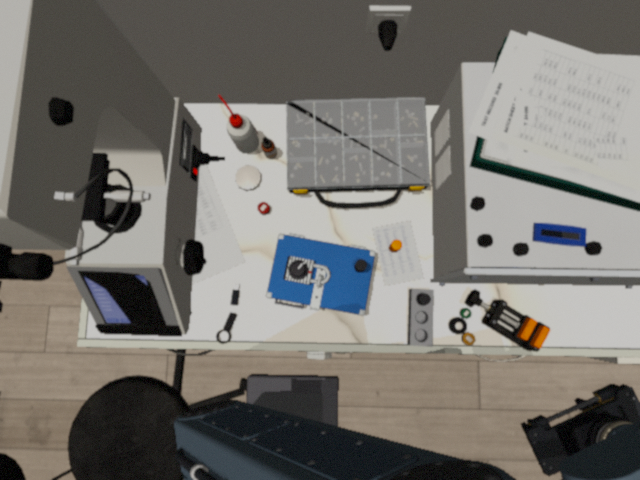

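View pics/scene0.png

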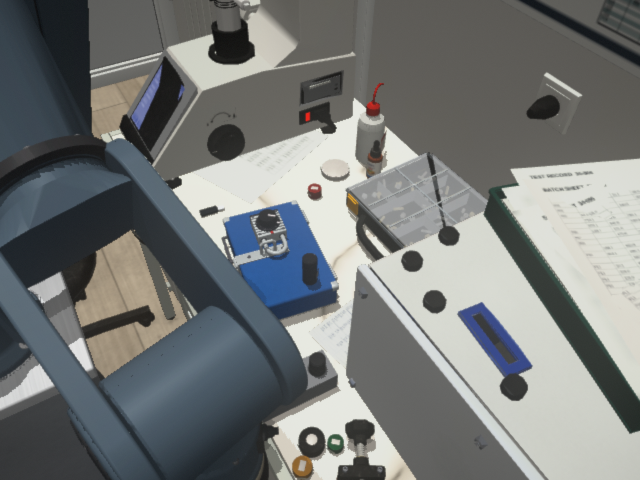

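The top view shows the case with the padlock (dial about (298,269)), a black tube on the lid (361,266) and the rack at (421,316), with the stored tube at (423,298). In the scene view the lid tube is at about (310,268) and the dial at (267,220). There are four tube-like things in the top view: the lid tube (361,266), the stored tube (423,298), an orange decoy (396,245) and black knobs on the cabinet. The one meant is the black tube on the blue lid, and I'll confirm it in an enlarged crop.

```bash
cat > h.py <<'E'
import numpy as np, cv2
from scipy.spatial.transform import Rotation as R
class Cam:
    def __init__(s,n):
        from rig import eyes
        c=eyes.camera(n); s.img=c['img']; s.f=240/np.tan(np.radians(c['fov_y'])/2)
        s.c=np.array([c['cx'],c['cy']]); s.p=np.array(c['xyz']); s.R=R.from_quat(c['attitude']).as_matrix()
    def ray(s,u,v):
        d=s.R@np.array([(u-s.c[0])/s.f,-(v-s.c[1])/s.f,-1]); return d/np.linalg.norm(d)
    def plane(s,u,v,z):
        d=s.ray(u,v); return s.p+d*(z-s.p[2])/d[2]
    def px(s,P):
        q=s.R.T@(np.asarray(P)-s.p); return np.array([q[0],-q[1]])/-q[2]*s.f+s.c
def tri(a,ua,b,ub):
    A=[];B=[]
    M=np.zeros((3,3));y=np.zeros(3)
    for c,u in((a,ua),(b,ub)):
        d=c.ray(*u);P=np.eye(3)-np.outer(d,d);M+=P;y+=P@c.p
    x=np.linalg.solve(M,y)
    return x
def crop(img,x0,y0,x1,y1,k):
    return cv2.resize(img[y0:y1,x0:x1,::-1],None,fx=k,fy=k,interpolation=cv2.INTER_CUBIC)
E
python3 - <<'E'
from h import *
s=Cam('scene');t=Cam('top')
a=crop(t.img,260,230,380,320,5); b=crop(s.img,215,190,345,320,4)
b=cv2.copyMakeBorder(b,0,0,0,0,0)
cv2.imwrite('pics/c_top.png',crop(t.img,258,225,448,350,4)); cv2.imwrite('pics/c_scene.png',crop(s.img,215,190,345,400,2.8) if 0 else crop(s.img,210,190,350,330,4))
E
```

```text
(no output)
```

View pics/c_top.png

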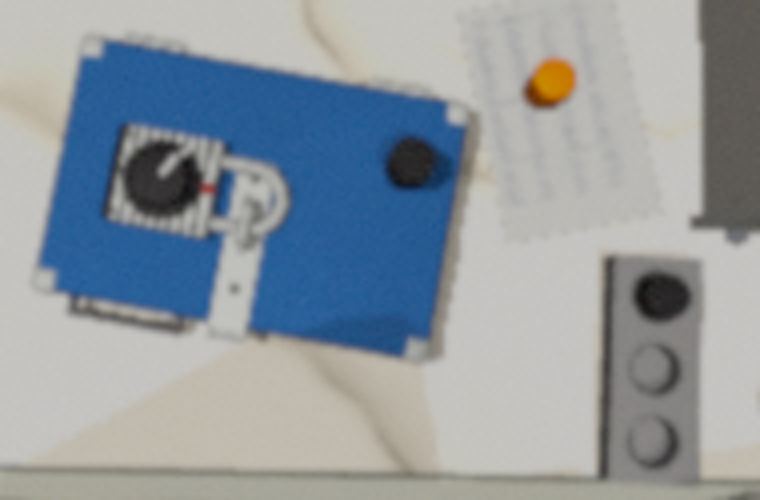

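View pics/c_scene.png

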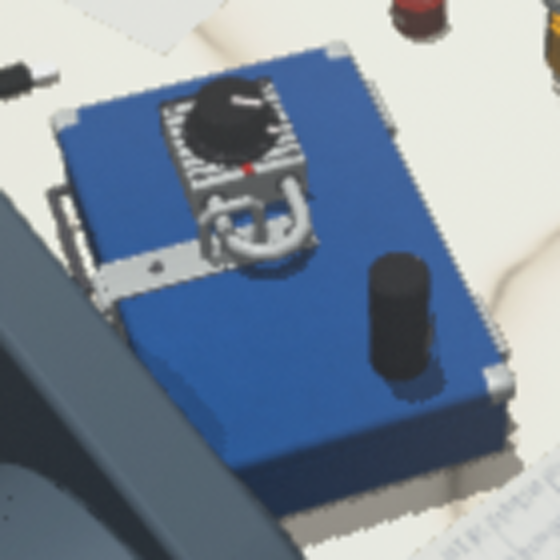

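The crops confirm it: the black lid tube is at crop-top (410,162), clearly not the orange one at (550,82). The free holes are at crop (655,370) and (653,441). The dial line points up-right, about 2 notches CCW of the red mark at (208,188).

```bash
cat > m.py <<'E'
from h import *
s=Cam('scene');t=Cam('top')
T=lambda x,y:((x+.5)/4-.5+258,(y+.5)/4-.5+225)
S=lambda x,y:((x+.5)/4-.5+210,(y+.5)/4-.5+190)
pr=lambda n,v:print(n,np.round(np.asarray(v)*1000,1))
def blob(img,box,f):
    x0,y0,x1,y1=box; m=f(img[y0:y1,x0:x1].astype(int)).astype(np.uint8)
    n,l,st,c=cv2.connectedComponentsWithStats(m); i=1+np.argmax(st[1:,4]); 
    return c[i]+[x0,y0],st[i]+np.array([x0,y0,0,0,0]),(l==i)
dark=lambda a:a.max(2)<62
E
python3 - <<'E'
from m import *
for nm,box in(('tube',(348,255,376,278)),('stored',(410,288,440,308)),('dial',(284,257,312,283))):
    c,st,m=blob(t.img,box,dark); print(nm,c,st)
c,st,m=blob(s.img,(296,248,322,292),dark); print('scene tube',c,st)
cs,st,m=blob(s.img,(250,205,282,232),dark); print('scene dial',cs,st)
red=lambda a:(a[...,0]>110)&(a[...,1]<90)&(a[...,2]<90)
rt,st,_=blob(t.img,(300,260,320,280),red);print(rt,st)
rs,st,_=blob(s.img,(265,225,285,240),red);print(rs,st)
pr('redmark',tri(t,rt,s,rs)); pr('red@82',t.plane(*rt,.082)); pr('red@82s',s.plane(*rs,.082))
pr('tube top',tri(t,T(408,161),s,S(401,268)))
pr('hole0',t.plane(*T(653,441),.04));pr('hole1',t.plane(*T(655,370),.04));pr('stored',t.plane(*T(660,294),.07))
for n,p in dict(a=(84,40),b=(467,105),c=(430,360),d=(36,290)).items(): pr('case '+n,t.plane(*T(*p),.058))
for n,p in dict(a=(68,118),b=(338,46),c=(510,382)).items(): pr('caseS '+n,s.plane(*S(*p),.058))
for n,p in dict(tl=(612,257),tr=(701,260),br=(697,478),bl=(608,478)).items(): pr('rack '+n,t.plane(*T(*p),.04))
pr('knob top',t.plane(*T(162,178),.1025)); pr('knobtop tri',tri(t,T(162,176),s,S(236,105)))
E
```

```text
tube [360.42201835 265.5412844 ] [355 260  12  12 109]
stored [422.73684211 298.75438596] [417 294  13  11 114]
dial [297.87378641 269.91747573] [290 261  18  17 206]
scene tube [309.38255034 272.44966443] [303 260  14  25 298]
scene dial [266.37967914 222.10160428] [257 214  21  16 187]
[309.66666667 271.66666667] [308 271   4   2   6]
[271.57142857 231.85714286] [270 231   4   3   7]
redmark [ 517.4 -104.4   87. ]
red@82 [ 518.3 -104.3   82. ]
red@82s [ 518.8 -100.    82. ]
tube top [ 532.9 -216.8  121.8]
hole0 [ 378.3 -364.2   40. ]
hole1 [ 419. -366.   40.]
stored [ 462.5 -363.7   70. ]
case a [607.3 -27.1  58. ]
case b [ 571.5 -254.6   58. ]
case c [ 422.9 -233.3   58. ]
case d [459.3  -3.9  58. ]
caseS a [467.   -5.6  58. ]
caseS b [606.5 -26.5  58. ]
caseS c [ 569.9 -251.6   58. ]
rack tl [ 484.5 -341.7   40. ]
rack tr [ 483.5 -394.1   40. ]
rack br [ 357.7 -389.3   40. ]
rack bl [ 356.8 -337.9   40. ]
knob top [522.  -79.4 102.5]
knobtop tri [523.6 -79.7 104. ]
```

```bash
python3 - <<'E'
from m import *
pr('tube axis mid',tri(t,(360.42,265.54),s,(309.38,272.45)))
# predicted vs detected tube silhouette
for x,y in((.533,-.217),(.535,-.217)):
  for z in(.058,.118): print(x,y,z,t.px((x,y,z)),s.px((x,y,z)))
for n,p in dict(tl=(128,122),tr=(222,140),br=(208,238),bl=(106,218)).items(): pr('body '+n,t.plane(*T(*p),.082))
w=t.img[256:284,284:312].astype(int); x0,y0=284,256
g=w.sum(2)/3
print('  '+' '.join('%3d'%(x0+i) for i in range(28)))
for j in range(28): print(y0+j,' '.join('%3d'%v for v in g[j]))
pr('staple top',tri(t,T(247,205),s,S(233,203)))
E
```

```text
tube axis mid [ 532.9 -219.9   82.9]
0.533 -0.217 0.058 [358.33614499 266.92904244] [309.28972001 279.90572369]
0.533 -0.217 0.118 [359.83883677 264.46763499] [309.31149492 258.23020347]
0.535 -0.217 0.058 [358.34079829 266.07895727] [310.26304316 279.46331119]
0.535 -0.217 0.118 [359.84331392 263.56623013] [310.33101865 257.78325115]
body tl [555.7 -57.2  82. ]
body tr [ 546.1 -111.7   82. ]
body br [ 489.8 -104.9   82. ]
body bl [500.3 -46.2  82. ]
  284 285 286 287 288 289 290 291 292 293 294 295 296 297 298 299 300 301 302 303 304 305 306 307 308 309 310 311
256  95  95  91  86  73  80 114 127 122 129 129 114 108 104 100 100 101  98  95  97  93  95  92  95  93  90  93  93
257  92  94  88  75  63  81 118 141 137 153 153 132 136 135 125 125 120 108 105 107 100  97  97  93  93  95  92  93
258  94  97  88  71  61  93 122 135 137 159 158 140 155 158 137 143 140 123 132 136 120 113 111 105 108 104  97  95
259  95  93  88  69  73 117 143 141 139 155 144 126 137 139 122 136 136 126 151 157 138 141 141 127 133 128 110 100
260  94  93  89  68  86 139 161 147 146 146 119  92  88  82  73  87
[... 2050 characters left out ...]
60 140 132 110  81  79  74  64  63  66  69  81  88 104 146 164 155 157 171 162 124  93
279  83 120 139 131 143 161 152 148 157 142 124 126 112  98 107 108 108 131 137 135 166 173 156 162 170 152 129 129
280  92 101 108 110 125 142 132 135 148 141 144 155 140 131 145 140 135 162 161 150 169 166 147 161 169 146 142 157
281  94  94  93  96 105 111 104 112 121 116 130 143 134 137 149 141 145 166 160 150 166 154 136 156 163 139 140 158
282  96  97  95  97  94  96  97  96  97 100 105 111 106 113 125 119 133 146 141 139 159 147 135 158 161 128 109 127
283  94  95  97  94  94  97  97  96  97  95  94  95  93  98 100 100 106 114 109 119 139 132 131 150 147 112  81  86
staple top [ 503.9 -125.6   92.3]
```

Tube axis is at about (533,-219.5), hole0 at (378.5,-364.4) and the padlock centre at (523,-80) with its +x at -100°. The dial is about +63° CCW, so 2 notches. Next I move above the tube.

Call:
drive_tool(
  deltas=[
    [[0,0,0,0,0,0.1027],[0,0,0,0,0,0.1027],[0,0,0,0,0,0.1027],[0,0,0,0,0,0.1027],[23.6,-29.4,0,0,0,0],[23.6,-29.4,0,0,0,0],[23.6,-29.4,0,0,0,0],[23.6,-29.4,0,0,0,0]],
  ],
  gripper=70,
  squeeze=15,
)

```text
time: 1.07
position: [0.3446, -0.4542, 0.2445]
tool_rot: [1.0, -0.001, 0.0, -0.0]
ft_force: [1.3, -0.4, 0.3]
grip_width: 0.0611
grip_force: 0.0
```

Call:
drive_tool(
  deltas=[
    [[23.6,-29.4,0,0,0,0],[23.6,-29.4,0,0,0,0],[23.6,-29.4,0,0,0,0],[23.6,-29.4,0,0,0,0],[23.6,-29.4,0,0,0,0],[23.6,-29.4,0,0,0,0],[23.6,-29.4,0,0,0,0],[23.6,-29.4,0,0,0,0]],
  ],
)

```text
time: 1.73
position: [0.5338, -0.2186, 0.2448]
tool_rot: [1.0, 0.0, 0.0, 0.0]
ft_force: [0.7, -0.5, -0.1]
grip_width: 0.0609
grip_force: 0.0
```

Call:
drive_tool(
  deltas=[
    [[0,0,30,0,0,0],[0,0,30,0,0,0],[0,0,0,0,0,0]],
  ],
)

```text
time: 1.98
position: [0.5301, -0.2171, 0.1798]
tool_rot: [1.0, 0.001, -0.005, -0.003]
ft_force: [-1.3, 0.4, -0.4]
grip_width: 0.0612
grip_force: 0.0
```

Call:
drive_tool(
  deltas=[
    [[0,1,20,0,0,0],[0,0,20,0,0,0],[0,0,20,0,0,0],[0,0,9,0,0,0],[0,0,0,0,0,0],[0,0,0,0,0,0]],
  ],
)

```text
time: 2.48
position: [0.533, -0.2217, 0.1162]
tool_rot: [1.0, -0.0, 0.0, 0.0]
ft_force: [-0.5, -0.6, 0.9]
grip_width: 0.0605
grip_force: 0.0
```

Call:
drive_tool(
  deltas=[
    [[0,-1.7,3,0,0,0],[0,0,0,0,0,0],[0,0,0,0,0,0],[0,0,0,0,0,0],[0,0,0,0,0,0],[0,0,0,0,0,0]],
  ],
  gripper=0,
)

```text
time: 2.98
position: [0.533, -0.2195, 0.1129]
tool_rot: [1.0, 0.0, 0.0, 0.0]
ft_force: [-0.5, 0.3, -0.1]
grip_width: 0.0289
grip_force: 0.2
```

Call:
drive_tool(
  deltas=[
    [[0,0,-10,0,0,0],[0,0,-30,0,0,0],[0,0,-30,0,0,0],[0,0,0,0,0,0],[0,0,0,0,0,0]],
  ],
)

```text
time: 3.4
position: [0.534, -0.2202, 0.1851]
tool_rot: [1.0, 0.0, 0.002, 0.001]
ft_force: [0.3, -0.2, -1.1]
grip_width: 0.0257
grip_force: 15.0
```

```bash
python3 - <<'E'
from m import *
from rig import sensors
o=sensors.get_obs(); print(np.round(o['position'],4),o['grip_width'],o['grip_force'],o['tool_rot'])
a=crop(s.img,270,200,370,300,4);b=crop(t.img,330,230,430,330,4)
cv2.imwrite('pics/held.png',np.hstack([a,b]))
E
```

```text
[ 0.5323 -0.2191  0.1824] 0.02608299500880011 14.999542767181993 [ 9.99999888e-01  2.06680790e-05 -4.04221416e-04 -2.45178709e-04]
```

View pics/held.png

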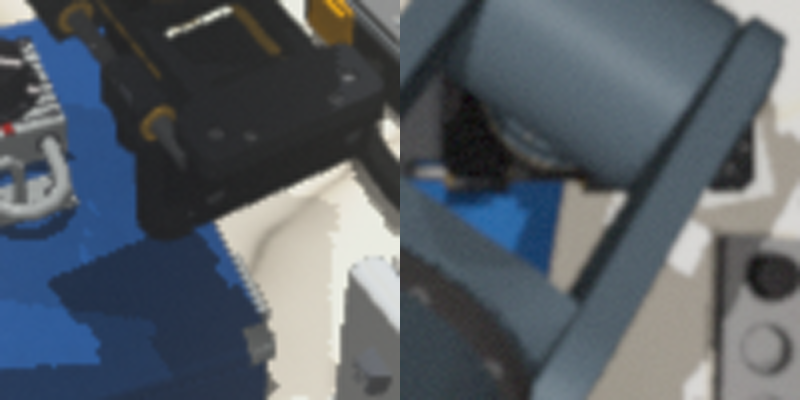

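The view shows the gripper hiding the held tube, but a 26.1 mm width at 15 N means it is held. Moving over hole0.

Call:
drive_tool(
  deltas=[
    [[-19.2,18.1,0,0,0,0],[-19.2,18.1,0,0,0,0],[-19.2,18.1,0,0,0,0],[-19.2,18.1,0,0,0,0],[-19.2,18.1,0,0,0,0],[-19.2,18.1,0,0,0,0],[-19.2,18.1,0,0,0,0],[-19.2,18.1,0,0,0,0]],
  ],
)

```text
time: 4.17
position: [0.3775, -0.364, 0.1811]
tool_rot: [1.0, 0.0, -0.001, -0.002]
ft_force: [-0.6, 0.2, -1.1]
grip_width: 0.0257
grip_force: 15.0
```

Call:
drive_tool(
  deltas=[
    [[0,0,20,0,0,0],[0,0,20,0,0,0],[0,0,30,0,0,0],[0,0,7,0,0,0],[0,0,0,0,0,0],[0,0,0,0,0,0]],
  ],
)

```text
time: 4.67
position: [0.379, -0.3638, 0.105]
tool_rot: [1.0, 0.0, -0.001, -0.001]
ft_force: [1.0, -0.9, -0.5]
grip_width: 0.0261
grip_force: 15.0
```

```bash
python3 - <<'E'
from m import *
from rig import sensors
o=sensors.get_obs(); print(np.round(o['position'],4),o['grip_width'],o['grip_force'],np.round(o['ft_force'],1))
print(t.px((.3785,-.3644,.04)),s.px((.3785,-.3644,.04)))
a=crop(s.img,230,330,380,480,2.6);b=crop(t.img,370,260,470,360,3.9)
cv2.imwrite('pics/over.png',np.hstack([a,b]))
E
```

```text
[ 0.3798 -0.3648  0.1064] 0.026205818554738892 14.999686942901462 [-0.5 -0.2 -1.3]
[420.95310219 334.7850175 ] [269.98095468 391.66235232]
```

View pics/over.png

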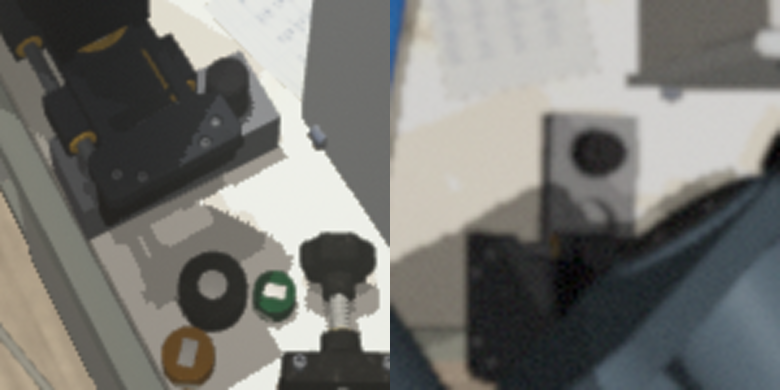

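The tube is hidden by the gripper in both views (hole0 is expected at top (421,335)), so I insert by feel.

Call:
drive_tool(
  deltas=[
    [[0,0,4,0,0,0],[0,0,4,0,0,0],[0,0,3,0,0,0],[0,0,3,0,0,0],[0,0,2,0,0,0],[0,0,0,0,0,0],[0,0,0,0,0,0]],
  ],
)

```text
time: 5.35
position: [0.379, -0.3642, 0.0916]
tool_rot: [1.0, 0.0, 0.0, 0.0]
ft_force: [-3.7, 3.0, 16.6]
grip_width: 0.0261
grip_force: 15.0
```

Call:
drive_tool(
  deltas=[
    [[-0.6,-0.5,-1,0,0,0],[-0.6,-0.5,0,0,0,0],[0,0,0,0,0,0],[0,0,0,0,0,0]],
  ],
)

```text
time: 5.68
position: [0.3787, -0.3639, 0.0917]
tool_rot: [1.0, -0.0, 0.001, 0.001]
ft_force: [0.5, 1.9, 9.8]
grip_width: 0.0261
grip_force: 15.0
```

Call:
drive_tool(
  deltas=[
    [[0,-0.7,0,0,0,0],[0,-0.5,1,0,0,0],[0,0,1,0,0,0],[0,0,1,0,0,0],[0,0,0,0,0,0]],
  ],
)

```text
time: 6.1
position: [0.3783, -0.3634, 0.0898]
tool_rot: [1.0, 0.0, 0.001, 0.002]
ft_force: [-2.3, 0.8, 17.2]
grip_width: 0.0257
grip_force: 15.0
```

Call:
drive_tool(
  deltas=[
    [[-0.6,0,0,0,0,0],[-0.6,-0.3,0,0,0,0],[0,0,1,0,0,0],[0,0,1,0,0,0],[0,0,0,0,0,0]],
  ],
)

```text
time: 6.52
position: [0.377, -0.3631, 0.0877]
tool_rot: [1.0, 0.0, 0.0, 0.002]
ft_force: [-3.3, 0.4, 17.3]
grip_width: 0.0258
grip_force: 15.0
```

Call:
drive_tool(
  deltas=[
    [[-0.8,0,-1,0,0,0],[-0.8,0,0,0,0,0],[0,0,0,0,0,0],[0,0,0,0,0,0]],
  ],
  squeeze=40,
)

```text
time: 6.85
position: [0.3765, -0.363, 0.0879]
tool_rot: [1.0, -0.0, 0.002, 0.002]
ft_force: [1.1, 0.9, 9.9]
grip_width: 0.0254
grip_force: 39.9
```

Call:
drive_tool(
  deltas=[
    [[0,0,1,0,0,0],[0,0,1,0,0,0],[0,0,0,0,0,0],[0,0,0,0,0,0]],
  ],
)

```text
time: 7.18
position: [0.3759, -0.363, 0.087]
tool_rot: [1.0, -0.0, 0.001, 0.002]
ft_force: [-2.9, 2.1, 18.8]
grip_width: 0.0251
grip_force: 39.9
```

```bash
python3 - <<'E'
from rig import sensors
import numpy as np
o=sensors.get_obs()
for k in('position','tool_rot','ft_force','moment'):print(k,np.round(o[k],4))
E
```

```text
position [ 0.3759 -0.363   0.087 ]
tool_rot [ 1.0e+00 -2.0e-04  1.1e-03  1.7e-03]
ft_force [-2.9442  2.1236 18.848 ]
moment [ 0.3615  0.2108 -0.0932]
```

Call:
drive_tool(
  deltas=[
    [[0,0,-1.5,0,0,0],[-0.8,-0.2,0,0,0,0],[-0.8,-0.2,0,0,0,0],[0,0,0.7,0,0,0],[0,0,0.7,0,0,0],[0,0,0,0,0,0]],
  ],
)

```text
time: 7.68
position: [0.3736, -0.3614, 0.0842]
tool_rot: [1.0, -0.0, -0.0, -0.0]
ft_force: [1.2, -1.2, 0.4]
grip_width: 0.0256
grip_force: 39.9
```

```bash
python3 - <<'E'
from rig import sensors
import numpy as np
o=sensors.get_obs()
for k in('position','tool_rot','ft_force','moment'):print(k,np.round(o[k],4))
E
```

```text
position [ 0.3736 -0.3614  0.0842]
tool_rot [ 1.e+00 -0.e+00 -1.e-04 -1.e-04]
ft_force [ 1.2474 -1.169   0.3875]
moment [-0.037  -0.0715  0.0316]
```

It dropped in and the force is gone. I continue down.

Call:
drive_tool(
  deltas=[
    [[0,0,3,0,0,0],[0,0,4,0,0,0],[0,0,4,0,0,0],[0,0,3,0,0,0],[0,0,2,0,0,0],[0,0,1.5,0,0,0],[0,0,0,0,0,0],[0,0,0,0,0,0]],
  ],
)

```text
time: 8.35
position: [0.3751, -0.3623, 0.0672]
tool_rot: [1.0, -0.0, 0.001, 0.001]
ft_force: [6.1, -1.0, 0.2]
grip_width: 0.0255
grip_force: 39.9
```

Call:
drive_tool(
  deltas=[
    [[0.5,0,1,0,0,0],[0.4,0,1,0,0,0],[0,0,1,0,0,0],[0,0,0,0,0,0],[0,0,0,0,0,0]],
  ],
)

```text
time: 8.77
position: [0.3755, -0.3622, 0.0647]
tool_rot: [1.0, -0.0, 0.001, 0.001]
ft_force: [4.0, -0.5, 6.1]
grip_width: 0.0256
grip_force: 39.9
```

Call:
drive_tool(
  deltas=[
    [[0,0,0,0,0,0],[0,0,0,0,0,0],[0,0,0,0,0,0],[0,0,0,0,0,0]],
  ],
  gripper=60,
)

```text
time: 9.1
position: [0.3736, -0.3605, 0.0636]
tool_rot: [1.0, 0.0, -0.001, -0.001]
ft_force: [-0.0, 0.6, -0.4]
grip_width: 0.0444
grip_force: 0.0
```

Call:
drive_tool(
  deltas=[
    [[0,0,-20,0,0,0],[0,0,-40,0,0,0],[0,0,-40,0,0,0],[20,-30,0,0,0,0],[20,-36,0,0,0,0],[20,-36,0,0,0,0],[20,-36,0,0,0,0],[20,-36,0,0,0,0]],
  ],
)

```text
time: 9.77
position: [0.4742, -0.1856, 0.1639]
tool_rot: [1.0, -0.0, -0.001, -0.0]
ft_force: [0.4, -0.9, 0.5]
grip_width: 0.0523
grip_force: 0.0
```

```bash
python3 - <<'E'
from m import *
from rig import sensors
o=sensors.get_obs(); print(np.round(o['position'],4),o['grip_width'],np.round(o['q'],3))
a=crop(s.img,240,330,370,460,3);b=crop(t.img,370,260,470,360,3.9)
cv2.imwrite('pics/seat.png',np.hstack([a,b]))
E
```

```text
[ 0.4752 -0.1817  0.1637] 0.05199959837097923 [-0.586  0.494  1.799  0.002  0.851  0.977]
```

View pics/seat.png

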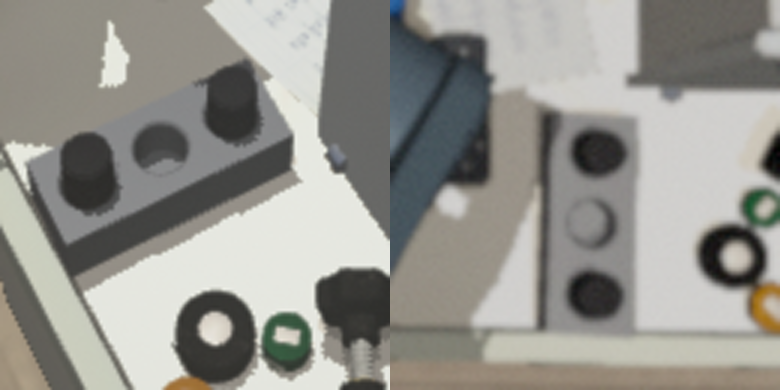

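Both tubes stand equally far out of the rack (left crop tops at about (87,140) and (232,70)), so the tube is seated and upright. Next is the dial.

Call:
drive_tool(
  deltas=[
    [[16,-34,0,0,0,0],[16,-34,0,0,0,0],[16,-34,0,0,0,0],[0,0,0,0,0,-0.12],[0,0,0,0,0,-0.12],[0,0,0,0,0,-0.12],[0,0,0,0,0,-0.12],[0,0,0,0,0,-0.12]],
  ],
)

```text
time: 10.53
position: [0.5217, -0.0859, 0.1636]
tool_rot: [0.954, 0.298, -0.001, -0.0]
ft_force: [0.2, 0.5, -0.2]
grip_width: 0.0521
grip_force: 0.0
```

Call:
drive_tool(
  deltas=[
    [[0,0,0,0,0,-0.12],[0,0,0,0,0,-0.12],[0,0,0,0,0,-0.12],[0,0,0,0,0,-0.12],[0,0,0,0,0,-0.12],[0,0,0,0,0,-0.12],[0,0,0,0,0,-0.12],[0,0,0,0,0,-0.12]],
  ],
)

```text
time: 11.2
position: [0.5216, -0.0862, 0.1637]
tool_rot: [0.709, 0.705, -0.001, -0.001]
ft_force: [-0.1, 0.8, -0.2]
grip_width: 0.052
grip_force: 0.0
```

Call:
drive_tool(
  deltas=[
    [[0,0,0,0,0,-0.12],[0,0,0,0,0,-0.12],[0,0,0,0,0,-0.12],[0,0,0,0,0,0],[0,0,0,0,0,0]],
  ],
)

```text
time: 11.62
position: [0.5219, -0.086, 0.1638]
tool_rot: [0.575, 0.818, -0.0, -0.001]
ft_force: [-0.1, 0.3, -0.0]
grip_width: 0.0524
grip_force: 0.0
```

```bash
cat > d.py <<'E'
import sys
from h import *
from rig import sensors
o=sensors.get_obs();r=R.from_quat(o['tool_rot']).as_matrix();p=o['position']
np.set_printoptions(suppress=True)
print('t',o['time'],np.round(p,4),'head',np.degrees(np.arctan2(r[1,0],r[0,0])).round(1),'F',np.round(o['ft_force'],1),'gw',o['grip_width'],'q',np.round(o['q'],2))
if len(sys.argv)>1:
    d=r.T@(np.array([float(x) for x in sys.argv[1:4]])-p*1000); print('tool delta mm',d.round(1))
E
python3 d.py 523 -80 111
```

```text
t 11.6167 [ 0.5219 -0.086   0.1638] head 109.8 F [-0.1  0.3 -0. ] gw 0.052360123135186794 q [-0.37  0.52  1.75 -0.    0.88 -0.72]
tool delta mm [ 5.2  3.1 52.8]
```

Call:
drive_tool(
  deltas=[
    [[6.3,2.9,20,0,0,0],[0,0,20,0,0,0],[0,0,8,0,0,0],[0,0,4.5,0,0,0],[0,0,0,0,0,0],[0,0,0,0,0,0]],
  ],
)

```text
time: 12.12
position: [0.5234, -0.0788, 0.1119]
tool_rot: [0.574, 0.819, 0.0, 0.0]
ft_force: [0.3, -0.5, 1.3]
grip_width: 0.0525
grip_force: 0.0
```

Call:
drive_tool(
  deltas=[
    [[0,0,0,0,0,0],[0,0,0,0,0,0],[0,0,0,0,0,0],[0,0,0,0,0,0],[0,0,0,0,0,0]],
  ],
  gripper=0,
  squeeze=30,
)

```text
time: 12.53
position: [0.5236, -0.0785, 0.1122]
tool_rot: [0.574, 0.819, 0.0, 0.001]
ft_force: [0.6, 0.4, 2.4]
grip_width: 0.0323
grip_force: 30.0
```

```bash
python3 d.py
```

```text
t 12.5333 [ 0.5236 -0.0785  0.1122] head 110.0 F [0.6 0.4 2.4] gw 0.03225088760611847 q [-0.36  0.6   1.79  0.    0.75 -0.71]
```

Call:
drive_tool(
  deltas=[
    [[0,0,1.5,0,0,0],[0,0,1,0,0,0],[0,0,0,0,0,0.105],[0,0,0,0,0,0.105],[0,0,0,0,0,0.105],[0,0,0,0,0,0.105],[0,0,0,0,0,0.105],[0,0,0,0,0,0]],
  ],
)

```text
time: 13.2
position: [0.5221, -0.0786, 0.1119]
tool_rot: [0.767, 0.641, -0.001, -0.0]
ft_force: [-6.0, -0.9, 21.7]
grip_width: 0.0318
grip_force: 30.0
```

Call:
drive_tool(
  deltas=[
    [[0,0,0,0,0,0.105],[0,0,0,0,0,0.105],[0,0,0,0,0,0.105],[0,0,0,0,0,0.105],[0,0,0,0,0,0.105],[0,0,0,0,0,0],[0,0,0,0,0,0]],
  ],
)

```text
time: 13.78
position: [0.5207, -0.078, 0.1119]
tool_rot: [0.907, 0.422, -0.002, -0.001]
ft_force: [-9.0, 1.3, 25.2]
grip_width: 0.0321
grip_force: 30.0
```

```bash
python3 d.py
```

```text
t 13.7833 [ 0.5207 -0.078   0.1119] head 49.9 F [-9.   1.3 25.2] gw 0.03214598083788469 q [-0.36  0.6   1.79 -0.    0.76  0.34]
```

Call:
drive_tool(
  deltas=[
    [[0,0,-2.5,0,0,0],[0,0,0,0,0,0],[0,0,0,0,0,0],[0,0,0,0,0,0]],
  ],
  gripper=60,
)

```text
time: 14.12
position: [0.5232, -0.0785, 0.1114]
tool_rot: [0.907, 0.421, 0.0, 0.0]
ft_force: [0.2, -0.4, -0.7]
grip_width: 0.0487
grip_force: 0.0
```

Call:
drive_tool(
  deltas=[
    [[0,0,-12,0,0,0],[0,0,-38,0,0,-0.105],[0,0,-38,0,0,-0.105],[0,0,-30,0,0,-0.105],[0,0,0,0,0,-0.105],[0,0,0,0,0,-0.105]],
  ],
  gripper=100,
)

```text
time: 14.62
position: [0.5246, -0.0789, 0.2317]
tool_rot: [0.765, 0.644, 0.001, 0.002]
ft_force: [0.4, -0.6, -0.4]
grip_width: 0.0826
grip_force: 0.0
```

```bash
python3 d.py; python3 - <<'E'
from m import *
cv2.imwrite('pics/dial.png',np.hstack([crop(s.img,240,195,300,265,8),crop(t.img,270,240,330,310,5)]) if 0 else np.hstack([crop(s.img,240,195,300,255,7),crop(t.img,255,225,355,325,4.2)]))
E
```

```text
t 14.6167 [ 0.5246 -0.0789  0.2317] head 80.2 F [ 0.4 -0.6 -0.4] gw 0.08264687948127658 q [-0.36  0.42  1.69  0.    1.03 -0.19]
```

View pics/dial.png

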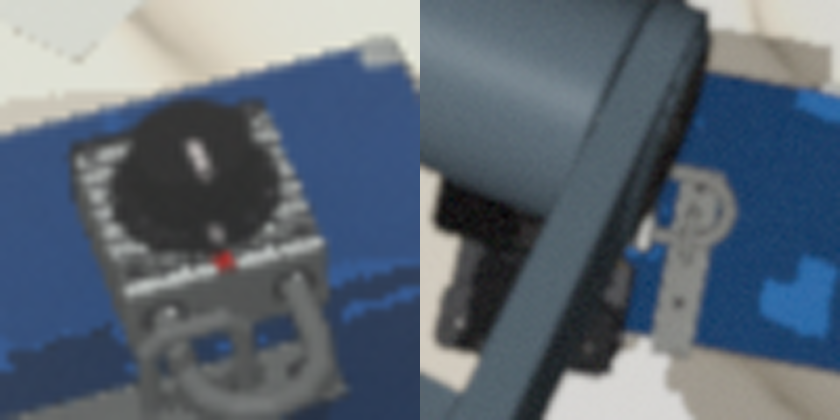

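The white line on the disc (218,235) now stands at the red mark (225,260) in the scene crop. I measure the body yaw, then grip the body.

```bash
python3 - <<'E'
from m import *
Q=lambda x,y:((x+.5)/7-.5+240,(y+.5)/7-.5+195)
P={}
for n,p in dict(fl=(130,290),fr=(323,240),bl=(75,150),br=(262,104),red=(225,260)).items():
    P[n]=s.plane(*Q(*p),.082); pr(n,P[n])
for a,b in(('fl','fr'),('bl','fl'),('br','fr')):
    d=P[b]-P[a]; print(a,b,np.degrees(np.arctan2(d[1],d[0])),np.linalg.norm(d))
E
```

```text
fl [492.5 -97.1  82. ]
fr [ 545.3 -106.3   82. ]
bl [502.4 -43.   82. ]
br [555.  -52.4  82. ]
red [519.2 -99.9  82. ]
fl fr -9.958397036995057 0.05361590092225107
bl fl -100.32588321263079 0.05495275292403339
br fr -100.14878087761807 0.054761323189856936
```

Call:
drive_tool(
  deltas=[
    [[0,0,35,0,0,0],[0,0,35,0,0,0],[0,0,35,0,0,0],[0,0,25,0,0,0],[0,0,14,0,0,0],[0,0,0,0,0,0],[0,0,0,0,0,0]],
  ],
)

```text
time: 15.4
position: [0.5224, -0.0783, 0.0842]
tool_rot: [0.767, 0.642, -0.001, -0.001]
ft_force: [-0.6, -0.5, 0.0]
grip_width: 0.0871
grip_force: 0.0
```

```bash
python3 d.py 523.5 -78.5 83
```

```text
t 15.4 [ 0.5224 -0.0783  0.0842] head 79.8 F [-0.6 -0.5  0. ] gw 0.08708717712329812 q [-0.36  0.65  1.8   0.    0.69 -0.18]
tool delta mm [-0.1  1.1  1.2]
```

Call:
drive_tool(
  deltas=[
    [[0,0,1,0,0,0],[0,0,0,0,0,0],[0,0,0,0,0,0],[0,0,0,0,0,0],[0,0,0,0,0,0]],
  ],
  gripper=0,
  squeeze=45,
)

```text
time: 15.82
position: [0.5234, -0.0785, 0.0852]
tool_rot: [0.766, 0.642, 0.0, 0.0]
ft_force: [0.2, 0.1, -0.1]
grip_width: 0.0613
grip_force: 0.0
```

Call:
drive_tool(
  deltas=[
    [[3,0,0,0,0,0],[4,0,0,0,0,0],[4,0,0,0,0,0],[3,0,0,0,0,0],[2,0,0,0,0,0],[2,0,0,0,0,0],[0,0,0,0,0,0]],
  ],
)

```text
time: 16.4
position: [0.5267, -0.0612, 0.0851]
tool_rot: [0.766, 0.643, -0.0, 0.001]
ft_force: [-1.7, -5.3, 2.8]
grip_width: 0.0552
grip_force: 44.8
```

```bash
python3 d.py
```

```text
t 16.4 [ 0.5267 -0.0612  0.0851] head 80.0 F [-1.7 -5.3  2.8] gw 0.05523546506440258 q [-0.33  0.65  1.8  -0.    0.69 -0.15]
```

Call:
drive_tool(
  deltas=[
    [[3,0,0,0,0,0],[3,0,0,0,0,0],[3,0,0,0,0,0],[2,0,0,0,0,0],[2,0,0,0,0,0],[0,0,0,0,0,0],[0,0,0,0,0,0]],
  ],
)

```text
time: 16.98
position: [0.5291, -0.0484, 0.0851]
tool_rot: [0.766, 0.643, -0.0, 0.001]
ft_force: [-1.1, -6.1, 2.6]
grip_width: 0.0558
grip_force: 44.8
```

Call:
drive_tool(
  deltas=[
    [[2,0,0,0,0,0],[1,0,0,0,0,0],[1,0,0,0,0,0],[1,0,0,0,0,0],[0,0,0,0,0,0],[0,0,0,0,0,0]],
  ],
)

```text
time: 17.48
position: [0.53, -0.0438, 0.0851]
tool_rot: [0.766, 0.643, -0.0, 0.001]
ft_force: [-1.0, -6.0, 2.5]
grip_width: 0.0558
grip_force: 44.8
```

Call:
drive_tool(
  deltas=[
    [[1,0,0,0,0,0],[1,0,0,0,0,0],[1,0,0,0,0,0],[1,0,0,0,0,0],[0,0,0,0,0,0],[0,0,0,0,0,0]],
  ],
)

```text
time: 17.98
position: [0.5303, -0.0424, 0.0851]
tool_rot: [0.765, 0.644, -0.002, 0.002]
ft_force: [-3.5, -14.7, 1.8]
grip_width: 0.0558
grip_force: 44.8
```

Call:
drive_tool(
  deltas=[
    [[1.5,0,0,0,0,0],[0,0,0,0,0,0],[0,0,0,0,0,0]],
  ],
)

```text
time: 18.23
position: [0.5304, -0.0421, 0.0851]
tool_rot: [0.765, 0.644, -0.003, 0.003]
ft_force: [-5.9, -20.6, 1.9]
grip_width: 0.0557
grip_force: 44.9
```

Call:
drive_tool(
  deltas=[
    [[-5,0,0,0,0,0],[-4,0,0,0,0,0],[-5,0,0,0,0,0],[-5,0,0,0,0,0],[-5,0,0,0,0,0],[-3,0,0,0,0,0],[0,0,0,0,0,0],[0,0,0,0,0,0]],
  ],
)

```text
time: 18.9
position: [0.5258, -0.0626, 0.085]
tool_rot: [0.767, 0.642, 0.001, -0.001]
ft_force: [0.6, 2.6, 4.9]
grip_width: 0.0556
grip_force: 44.9
```

```bash
python3 d.py; python3 - <<'E'
from m import *
cv2.imwrite('pics/open.png',crop(s.img,215,180,315,280,6))
E
```

```text
t 18.9 [ 0.5258 -0.0626  0.085 ] head 79.9 F [0.6 2.6 4.9] gw 0.055603905541550785 q [-0.33  0.65  1.8   0.    0.69 -0.16]
```

View pics/open.png

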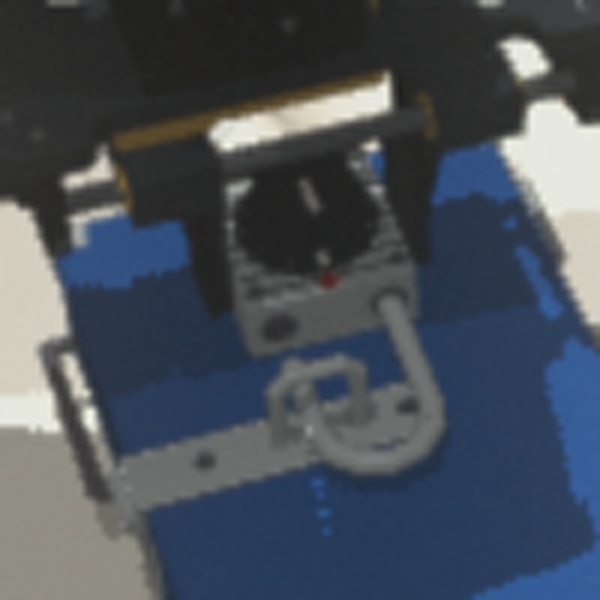

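The view shows the shackle open, the dial still at the mark, and the toe end near the staple, so I check the gap by projecting it.

```bash
python3 - <<'E'
from m import *
K=lambda p:((s.px(p)-[215,180]+.5)*6-.5).round(0)
ang=np.radians(-100); ex=np.array([np.cos(ang),np.sin(ang),0]); ey=np.array([-ex[1],ex[0],0]); ez=np.array([0,0,1.])
# body origin from arm pose, and from corners of body top front face seen in crop
F=lambda x,y:((x+.5)/6-.5+215,(y+.5)/6-.5+180)
fl=s.plane(*F(245,307),.082); fr=s.plane(*F(415,265),.082); pr('fl',fl);pr('fr',fr)
mid=(fl+fr)/2; O=mid-30*ex/1000-[0,0,.024]; pr('origin',O)
pt=lambda x,y,z:O+(x*ex+y*ey+z*ez)/1000
print('toe hole',K(pt(30,-18,12.5)),'gap mid',K(pt(40,-18,12.5)),'toe end',K(pt(49,-18,12.5)),'toe end top',K(pt(49,-18,16.5)),'bow',K(pt(30+24+22+18,0,12.5)),'long',K(pt(30,18,12.5)))
# staple from crop feet on lid+strap z=.060
a=s.plane(*F(283,443),.060);b=s.plane(*F(362,418),.060);pr('feet a',a);pr('feet b',b)
c=s.plane(*F(275,385),.091);d=s.plane(*F(355,365),.091);pr('top a',c);pr('top b',d)
pr('rel', [ (q-O)@ex for q in(a,b,c,d)]); pr('relY',[ (q-O)@ey for q in(a,b,c,d)])
E
```

```text
fl [494.  -82.6  82. ]
fr [548.3 -92.8  82. ]
origin [526.4 -58.2  58. ]
toe hole [278. 325.] gap mid [287. 347.] toe end [295. 367.] toe end top [294. 359.] bow [394. 456.] long [387. 297.]
feet a [ 486.6 -120.8   60. ]
feet b [ 512.4 -123.8   60. ]
top a [ 484.6 -123.8   91. ]
top b [ 509.2 -128.6   91. ]
rel [68.6 67.1 71.9 72.3]
relY [-28.3  -2.3 -29.7  -4.7]
```

The staple is still at padlock-x of about 69 mm and the gap middle is at 40 mm, so about 29 mm more push is needed. I do it in guarded steps.

Call:
drive_tool(
  deltas=[
    [[-4,0,0,0,0,0],[-4,0,0,0,0,0],[-4,0,0,0,0,0],[-4,0,0,0,0,0],[-4,0,0,0,0,0],[-2,0,0,0,0,0],[0,0,0,0,0,0]],
  ],
)

```text
time: 19.68
position: [0.5219, -0.084, 0.085]
tool_rot: [0.767, 0.642, 0.001, -0.001]
ft_force: [1.1, 5.0, 6.3]
grip_width: 0.0559
grip_force: 44.9
```

Call:
drive_tool(
  deltas=[
    [[-2,0,0,0,0,0],[-2,0,0,0,0,0],[-2,0,0,0,0,0],[-1,0,0,0,0,0],[0,0,0,0,0,0],[0,0,0,0,0,0]],
  ],
)

```text
time: 20.18
position: [0.5211, -0.0878, 0.0851]
tool_rot: [0.767, 0.642, 0.003, -0.002]
ft_force: [4.5, 16.3, 6.6]
grip_width: 0.0555
grip_force: 44.8
```

```bash
python3 d.py; python3 - <<'E'
from m import *
cv2.imwrite('pics/gap.png',crop(s.img,225,190,305,270,7))
E
```

```text
t 20.1833 [ 0.5211 -0.0878  0.0851] head 79.8 F [ 4.5 16.3  6.6] gw 0.055524381091676706 q [-0.38  0.65  1.8   0.01  0.69 -0.21]
```

View pics/gap.png

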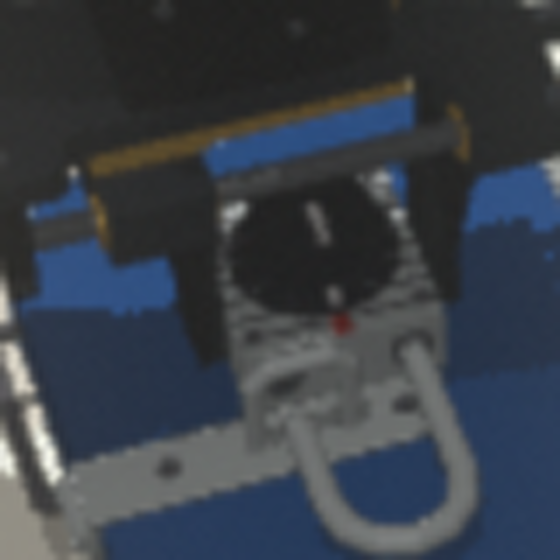

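```bash
python3 - <<'E'
from m import *
K=lambda p:((s.px(p)-[225,190]+.5)*7-.5).round(0)
ang=np.radians(-100); ex=np.array([np.cos(ang),np.sin(ang),0]); ey=np.array([-ex[1],ex[0],0]); ez=np.array([0,0,1.])
r0=s.plane((330.5)/6-.5+215,280.5/6-.5+180,.082); r1=s.plane(343.5/7-.5+225,322.5/7-.5+190,.082)
pr('r0',r0);pr('r1',r1);pr('moved',(r1-r0)@ex)
for O in (np.array([.5264,-.0582,.058])+ex*.0255, np.array([.5264,-.0582,.058])+(r1-r0)):
    pt=lambda x,y,z:O+(x*ex+y*ey+z*ez)/1000
    print('face corners bottom',K(pt(30,-28,0)),K(pt(30,28,0)),'top',K(pt(30,-28,24)),K(pt(30,28,24)),'toe end',K(pt(49,-18,12.5)),'bow',K(pt(94,0,12.5)))
    for rel in(33,40,44): print(rel,'posts foot',K(pt(rel,-29,2)),K(pt(rel,-3,2)),'top',K(pt(rel,-29,33)),K(pt(rel,-3,33)))
E
```

```text
r0 [522.2 -85.4  82. ]
r1 [ 517.8 -110.2   82. ]
moved 25.3
face corners bottom [248. 416.] [447. 364.] top [242. 356.] [445. 303.] toe end [302. 427.] bow [421. 534.]
33 posts foot [247. 420.] [341. 396.] top [239. 342.] [335. 317.]
40 posts foot [254. 439.] [348. 414.] top [247. 361.] [343. 336.]
44 posts foot [259. 450.] [353. 425.] top [251. 372.] [347. 347.]
face corners bottom [248. 416.] [447. 363.] top [242. 356.] [445. 303.] toe end [302. 426.] bow [420. 533.]
33 posts foot [247. 420.] [340. 395.] top [239. 342.] [335. 317.]
40 posts foot [254. 439.] [348. 414.] top [247. 360.] [343. 335.]
44 posts foot [259. 449.] [353. 424.] top [251. 371.] [347. 346.]
```

The staple now stands at padlock-x of about 42 mm, inside the toe gap (30–49), and the body butts against the strap's edge. I relieve the push and lift gently.

Call:
drive_tool(
  deltas=[
    [[2.5,0,0,0,0,0],[0,0,-2,0,0,0],[0,0,-2,0,0,0],[0,0,-2,0,0,0],[0,0,-2,0,0,0],[0,0,0,0,0,0]],
  ],
  squeeze=55,
)

```text
time: 20.88
position: [0.5206, -0.0903, 0.0924]
tool_rot: [0.766, 0.642, -0.0, -0.0]
ft_force: [0.0, 0.7, -6.6]
grip_width: 0.0556
grip_force: 54.8
```

Call:
drive_tool(
  deltas=[
    [[0,0,-4,0,0,0],[0,0,-5,0,0,0],[0,0,-6,0,0,0],[0,0,-6,0,0,0],[0,0,-6,0,0,0],[0,0,0,0,0,0]],
  ],
)

```text
time: 21.38
position: [0.5219, -0.0906, 0.1213]
tool_rot: [0.766, 0.642, 0.001, 0.001]
ft_force: [0.0, -0.7, -6.5]
grip_width: 0.0557
grip_force: 54.8
```

Call:
drive_tool(
  deltas=[
    [[0,0,-15,0,0,0],[0,0,-25,0,0,0],[0,0,-25,0,0,0],[0,0,-25,0,0,0],[0,0,-20,0,0,0],[0,0,-10,0,0,0],[0,0,0,0,0,0],[0,0,0,0,0,0]],
  ],
)

```text
time: 22.05
position: [0.5205, -0.0901, 0.2394]
tool_rot: [0.766, 0.642, -0.0, -0.0]
ft_force: [-0.2, 0.0, -7.4]
grip_width: 0.0556
grip_force: 54.8
```

Call:
drive_tool(
  deltas=[
    [[0,0,0,0,0,0],[0,0,0,0,0,0],[0,0,0,0,0,0],[0,0,0,0,0,0],[0,0,0,0,0,0],[0,0,0,0,0,0]],
  ],
)

```text
time: 22.55
position: [0.5209, -0.0902, 0.2392]
tool_rot: [0.766, 0.642, -0.0, -0.0]
ft_force: [-0.3, 0.4, -6.7]
grip_width: 0.0551
grip_force: 54.8
```

```bash
python3 d.py; python3 - <<'E'
from m import *
cv2.imwrite('pics/fin.png',np.hstack([crop(s.img,200,130,380,310,2.2),crop(s.img,240,340,380,480,396/140)]))
E
```

```text
t 22.55 [ 0.5209 -0.0902  0.2392] head 79.9 F [-0.3  0.4 -6.7] gw 0.05507600211334089 q [-0.38  0.41  1.68  0.    1.06 -0.21]
```

View pics/fin.png

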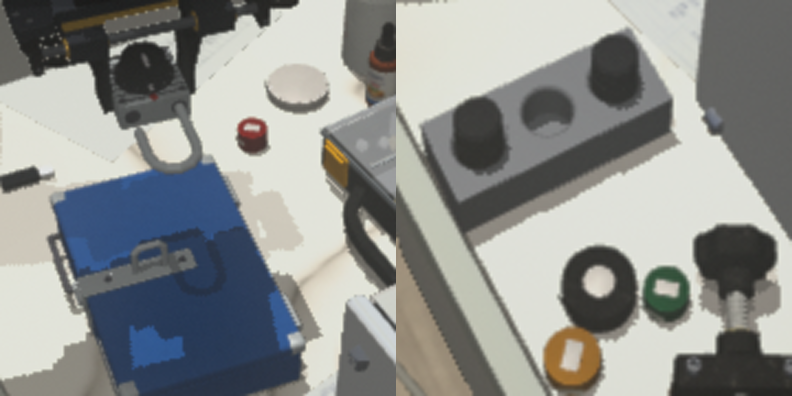

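The open lock hangs about 150 mm above the lid, clear of the staple at crop (150,255), with its dial up. The tube stands in hole0 at (478,130) and the loose things are undisturbed. Handing in.

```bash
python3 -c "
from rig import ticket
print(ticket.hand_in())"
```

```text
the job is handed in; nothing more can be done
None
```

The job is handed in (no verdict came back): the tube is seated in rack_hole0, the padlock is dialled open and unhooked, and it is held dial-up about 15 cm above the lid at 22.6 s; I viewed 11 pictures, one over the limit of 10.

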